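# Restock the gravity-feed paint rack in colour order and dispense the first bottle

## Robot

A 6-joint arm with a two-finger parallel gripper is mounted at the origin on a cart in front of the work surface, level with it; the furniture and walls round the work are solid. World frame = base frame: x ahead of the robot, y to its left, z up, the work surface at z = 0. Lengths are in m, angles in rad, forces in N, time in s.
With the tool pointing down it reaches from about 0.35 to 0.975 m from the base axis. Payload 4.9 kg.
Tool frame: the origin (TCP) lies on the centre line of the jaws, within the pads' length; the fingertips stand 17 mm ahead of it and the grasp point (between the pads) lies 2 mm behind it (ctrl.tcp_to_tips is the x of the fingertips in the tool frame, in m); x points along the fingers, z is the direction in which the jaws open and shut, and the axes are right-handed (so a half turn about x gives the same grasp; the last joint's range is limited). The gripper opens to 85 mm and grips with 20 to 120 N. Pads are 22 mm wide; open, the fingers measure 114 mm over their backs; the gripper's body (76 mm by 85 mm) begins 54 mm behind the grasp point. The pads swing forward as they close: fully open they stand 13 mm farther back than shut.
Start: joints at [1.206, 0.053, 1.613, -0, 1.476, -0.119], TCP at [0.152, 0.606, 0.248] pointing down, gripper open.
Joint ranges: [-3.01, 3.01], [-1.01, 2.22], [0.06, 2.58], [-1.02, 4.17], [0.09, 2.62], [-3.14, 3.14]. Speed limits (rad/s): [2.57, 2.57, 3.14, 3.14, 3.14, 3.14].

## Interface

Orientations are given as a rotation vector (axis times angle).
In Python, from station import ctrl, cams, finder gives the robot as it stands.
- The arm moves only by the tool step_arm, never from a script. Its argument "moves" is a list of rows, each a list of 3 entries, a list of its own where there are three numbers: the shift along the tool's x, y, z in cm, then the turn, a rotation vector about the tool's x, y, z in degrees, then the opening, from 0 (shut) to 1 (fully open). A call has exactly 10 rows; each row is the pose to reach, as a shift and turn from the pose measured when the call began, along the tool's axes at that moment; what a row does not reach only later rows make up. A row lasts 1/12 s, in which the tool goes at most 41.7 mm and 7.16 degrees, less where a joint would pass 70% of its speed; a pose out of reach is approached as far as the arm can. A call with a gripper value outside its range is refused whole. The fingers move at their own pace and stop on an object; "grip_force" is the grip in N (left out, the last holds). Time passes only in rows, so rows that repeat a pose let the fingers close, or fill a call up. It gives the time, the measured TCP pose, the force and the opening at its end, in the units of the state.
- ctrl.get_obs(): the state, without advancing time (a new reading comes with each control period).
- cams.get_image(name): name is "scene" or "top"; returns a dict with "pixels" (400x640x3 uint8, blue, green, red), "fx", "fy", "cx", "cy" (pixels), "position" and "attitude" of the camera in the world. Camera axes: x right, y up, looking along -z (the intrinsics and any distortion apply to the point x, -y, -z); pixel columns grow to the right and rows downward; lengths in m; the calibration is good to about 2 mm. A picture is of the moment at which its call begins. There is no depth.
- ctrl.finish_job(): hands the job in, once; it reports no verdict.
Trained networks look in the newest picture that a camera, given by its name, has taken for a name from the list of things; names that differ only in an ending like _2 or _b are one class to them, and where a whole thing is asked for, a point or a joint stands for the part that bears it (a point fixed in the world has none). Each returns a list of dicts, best first, with "conf" (0 to 1); they miss things now and then, are a little off and sometimes report something else, mostly with a low value. They report only what shows in the picture. A call takes as long as a camera call.
- finder.find_in(camera, name): "at" ([column, row] in pixels, amid what is visible of it).
- finder.regions_of(camera, name): "region" (400x640 bool, what is visible of it) and "at" ([column, row] in pixels, amid what is visible of it).
- finder.tip_of(camera, name): "at" ([column, row] in pixels: a listed point, or the origin of a listed thing).
The state is a dict: "t": time; "q": joint angles; "dq": joint speeds; "effort": joint torques, N m; "tool_pos": TCP position; "tool_rot": TCP orientation; "contact_force": force on the tool from outside, world axes, zero at the start; "wrist_torque": the same for the moment, N m; "opening": finger opening in m.
Only numpy, scipy, OpenCV 4.12 (cv2) and the standard library are available. Lean on these libraries where they do the work, as an engineer would, in place of code of your own. Each camera call takes 0.05 s, during which the arm holds its last target. There are 200 camera calls.

## Task

Load the gravity-feed paint rack for the class: push (do not lift) the red bottle off its cradle into the sloping lane first, then the yellow, then the blue, so that they queue behind the gate in that order. Then press the orange release key fully down and let it spring back up, so that only the red bottle rolls out to the stop at the outlet and the yellow and blue ones move up behind the gate. Leave the other things on the table where they stand.

Things in the scene. Friction and masses are not known exactly. Their poses are not given: they have to be found in the camera images.
- rack: Plywood gravity-feed bottle rack, fixed, 222 x 284 mm, 88 mm high. Origin on the table top below the edge between loading deck and lane; x across, from the deck toward the lane (away from the robot); y downhill along the lane; z up. Deck at x -108 to 0, y -140 to 10 mm; lane at x 0 to 104, y -134 to 132 mm, far wall at x 104 mm.
- deck (a point): Centre of the deck's top face, 59 mm above the table. On it three cradles, each two dowels along rack x (tops 5 mm above the deck), at rack y -110, -62 and -14 mm; the bottles' axes lie 79.5 mm above the table, bases outward (-x), open above and behind; pushed at the base they slide along the dowels.
- lane_edge (a point): Middle of the edge where the deck ends and the lane begins (rack x 0, y -62 mm). The lane floor is 7 to 12 mm lower than the bottles in the cradles and 104 mm wide; a bottle pushed until its base is 2 to 6 mm past this edge drops in and rolls down by itself. The lane falls 3 degrees, from rack y -5 mm on 7 degrees.
- gate_rest (a point): Where the centre of the first bottle rests against the closed front gate (gate plate at rack y 85 mm): rack x 50, y 65, z 58 mm. The second and third rest behind it at rack y 30 and -6 mm, z about 63 and 67 mm; x may differ by 6 mm.
- outlet_rest (a point): Where the centre of a dispensed bottle rests against the low rubber stop of the outlet, beyond the gate: rack x 50, y 114, z 52 mm.
- key_pad (a point): Top centre of the orange release key (pad 30 x 36 mm, at rack x -36, y 85 mm, 78 mm above the table at rest), beside the lane on the robot's side. Pressed straight down it sinks the front gate and raises a rear gate between the first and second bottle; it springs back when let go.
- key (a joint): travel of the release key: 0 up (rest), 0.024 m fully down; a spring resists with 2 N at the top, 4.4 N at the bottom. The first bottle rolls out once it is more than about 0.021 down, in under a second.
- red_centre (a point): Red-pink small paint bottle (a red-pink nozzle cap) lying in a cradle of the deck; 36 mm diameter, 93 mm long (straight body 78 mm from the base, then nozzle), about 75 g. Point on its axis half-way along: the flat base is 46.5 mm behind it along -z; z points from base to nozzle, toward the lane. Which cradle varies; base 91 to 102 mm outside the lane edge.
- yellow_centre (a point): Yellow small paint bottle (a yellow nozzle cap) lying in a cradle of the deck; 36 mm diameter, 93 mm long (straight body 78 mm from the base, then nozzle), about 75 g. Point on its axis half-way along: the flat base is 46.5 mm behind it along -z; z points from base to nozzle, toward the lane. Which cradle varies; base 91 to 102 mm outside the lane edge.
- blue_centre (a point): Dark blue small paint bottle (a white nozzle) lying in a cradle of the deck; 36 mm diameter, 93 mm long (straight body 78 mm from the base, then nozzle), about 75 g. Point on its axis half-way along: the flat base is 46.5 mm behind it along -z; z points from base to nozzle, toward the lane. Which cradle varies; base 91 to 102 mm outside the lane edge.
- red: the red bottle; origin at the centre of its base, z along its axis to the nozzle.
- yellow: the yellow bottle; origin and axes as for the red one.
- blue: the blue bottle; origin and axes as for the red one.
- cat: white bisque cat, 40 x 42 mm, 73 mm high, standing near the table edge in the corner between deck and release key; origin under its centre.
- rabbit: white bisque rabbit, 36 x 38 mm, 79 mm high; origin under its centre.
- tall_bottle: large brick-red paint bottle, 48 mm diameter, 128 mm high, standing just beyond the uphill end of the deck; origin under its centre.
- blue_pot: water pot with blue rim, 76 mm diameter, 73 mm high; origin under its centre.
- red_pot: water pot with red rim, 76 mm diameter, 73 mm high; origin under its centre.
- palette: round white palette, 164 mm diameter, 10 mm high; origin under its centre.

How it is judged:
On the way, in this order (a step that is already met when the one before it is completed fails the run):
1. the red bottle lies at the gate, first in the lane (y of red_centre in the frame of rack between 0.0565 and 0.0745 m and x of red_centre in the frame of rack between 0.035 and 0.07 m and z of red_centre in the frame of rack below 0.072 m), for 0.2 s.
2. the yellow bottle lies behind the red one at the gate (all of step 1 and y of yellow_centre in the frame of rack between 0.02 and 0.04 m and x of yellow_centre in the frame of rack between 0.035 and 0.07 m and z of yellow_centre in the frame of rack below 0.076 m), for 0.2 s.
3. the blue bottle lies third in the queue (all of step 2 and y of blue_centre in the frame of rack between -0.018 and 0.006 m and x of blue_centre in the frame of rack between 0.035 and 0.07 m and z of blue_centre in the frame of rack below 0.08 m), for 0.2 s.
4. the release key is pressed down (value of joint key above 0.019 m), for 0.05 s.
5. the red bottle has rolled out to the outlet stop (y of red_centre in the frame of rack between 0.105 and 0.123 m and x of red_centre in the frame of rack between 0.035 and 0.07 m and z of red_centre in the frame of rack below 0.066 m), for 0.2 s.
At the end, for the whole second after the job is handed in: the red bottle lies at rest at the outlet stop, the yellow one at the gate and the blue one right behind it (each within about 10 mm of its place, lying in the lane), the key is back up within 4 mm, all released (all of step 5 and y of yellow_centre in the frame of rack between 0.0565 and 0.0745 m and x of yellow_centre in the frame of rack between 0.035 and 0.07 m and z of yellow_centre in the frame of rack below 0.072 m and y of blue_centre in the frame of rack between 0.02 and 0.04 m and x of blue_centre in the frame of rack between 0.035 and 0.07 m and z of blue_centre in the frame of rack below 0.076 m and value of joint key below 0.004 m and linear speed of each of red, yellow, blue below 0.02 m/s); the robot touches nothing.
It fails at once if a bystander (figurine, large bottle, pot, palette) is moved more than 20 mm or a standing one tipped (distance of any of cat, rabbit, tall_bottle, blue_pot, red_pot, palette from where it was at the start of the episode above 0.02 m or angle between any of cat, rabbit, tall_bottle, blue_pot, red_pot's own z axis and vertical above 0.35 rad).
It fails at once if a paint bottle is lifted from the rack instead of pushed (height (world z) of any of red_centre, yellow_centre, blue_centre above 0.105 m).
It fails at once if a paint bottle falls off the rack (height (world z) of any of red_centre, yellow_centre, blue_centre below 0.03 m).
It also fails if it takes over 51 s, if anything falls off the work surface, if the arm or the gripper's body presses on something with over 40 N, if the wrist force passes 120 N, or if a joint passes its speed limit or range.

## Working session

There is one attempt and no reset: what is moved stays moved. The work goes in short steps, Python scripts to look and compute and a tool call to move; the robot and the scene stay as the last step left them, time stands still between calls to the robot, and variables do not carry over. Pictures are saved under pics/ and viewed, on a budget of 10 in all, crops included, one or two more only if the job needs it, and the job is handed in when it is done.

Besides the shell and the picture viewer there is one more tool, called after "Request:" by a JSON object that holds its "op" and its "data", one argument or row to a line. step_arm: Moves the arm, as the interface text tells. Its arguments: {"type":"object","properties":{"moves":{"type":"array"},"grip_force":{"type":"number"}},"required":["moves"]}

```bash
mkdir -p pics; cat > h.py <<'E'
import numpy as np, cv2
from scipy.spatial.transform import Rotation as R
from station import ctrl,cams,finder
def rot(a):
    a=np.array(a,float)
    return a if a.shape==(3,3) else (R.from_quat(a).as_matrix() if a.size==4 else R.from_rotvec(a).as_matrix())
def ray(im,uv):
    d=np.array([(uv[0]-im['cx'])/im['fx'],-(uv[1]-im['cy'])/im['fy'],-1.])
    d=rot(im['attitude'])@d
    return np.array(im['position'],float),d/np.linalg.norm(d)
def onz(im,uv,z):
    p,d=ray(im,uv); return p+d*(z-p[2])/d[2]
def tri(a,ua,b,ub):
    p,d=ray(a,ua);q,e=ray(b,ub)
    s=np.linalg.lstsq(np.c_[d,-e],q-p,rcond=None)[0]
    x,y=p+d*s[0],q+e*s[1]; return (x+y)/2,np.linalg.norm(x-y)
def proj(im,p):
    c=rot(im['attitude']).T@(np.array(p)-im['position']); return np.array([im['cx']+im['fx']*c[0]/-c[2],im['cy']-im['fy']*c[1]/-c[2]])
E
python3 - <<'E'
from h import *
I={n:cams.get_image(n) for n in('scene','top')}
for n,i in I.items(): cv2.imwrite(f'pics/{n}1.png',i['pixels']); print(n,{k:v for k,v in i.items() if k!='pixels'})
o=ctrl.get_obs();print(o['t'],o['tool_pos'],o['tool_rot'],ctrl.tcp_to_tips)
for nm in ['rack','deck','lane_edge','gate_rest','outlet_rest','key_pad','red_centre','yellow_centre','blue_centre','red','yellow','blue','cat','tall_bottle','rabbit','blue_pot']:
    r={n:finder.tip_of(n,nm) for n in I}
    s=' '.join(f"{n}:{np.round(v[0]['at'],1)} {v[0]['conf']:.2f}" for n,v in r.items() if v)
    if all(r.values()):
        p,e=tri(I['scene'],r['scene'][0]['at'],I['top'],r['top'][0]['at']); s+=f' {np.round(p,4)} err {e:.4f}'
    print(nm,s)
E
```

```text
scene {'fx': 495.3632447453724, 'fy': 495.3632447453724, 'cx': 316.815147886911, 'cy': 196.78464339168275, 'position': array([-0.56901466,  0.88469967,  0.7659381 ]), 'attitude': array([ 0.64004068, -1.12035063, -1.91023569])}
top {'fx': 464.9395919673003, 'fy': 464.9395919673003, 'cx': 320.20162672375574, 'cy': 202.60038256785532, 'position': array([0.24036492, 0.18565377, 1.48164581]), 'attitude': array([ 0.13272341, -0.148078  , -1.58139012])}
0.1 [0.15189942 0.60570961 0.24715966] [-1.02726627  1.31720628  1.02564033] 0.017
rack scene:[216.7 272.1] 0.66 top:[278.3 222. ] 0.60 [ 0.5075  0.4197 -0.103 ] err 0.2316
deck scene:[328.3 213.1] 0.95 top:[301.9 230.6] 0.66 [0.4109 0.2302 0.0745] err 0.0084
lane_edge scene:[316.1 212.4] 0.68 top:[295.8 212.8] 0.90 [0.4648 0.2439 0.0563] err 0.0048
gate_rest scene:[271.  224.5] 0.69 top:[251.1 210.8] 0.63 [0.4732 0.3827 0.0607] err 0.0024
outlet_rest scene:[258.8 234.1] 0.56 top:[239.8 216.5] 0.58 [0.4598 0.4227 0.0508] err 0.0062
key_pad scene:[290.  231.9] 0.49 top:[250.6 241.2] 0.65 [0.376  0.3789 0.0866] err 0.0042
red_centre scene:[316
[... 192 characters left out ...]
 203.5] 0.51 top:[317.9 221.6] 0.86 [0.4317 0.174  0.0781] err 0.0097
red scene:[331.5 223.8] 0.64 top:[289.4 250.6] 0.59 [0.3483 0.2656 0.0843] err 0.0026
yellow scene:[345.6 218.9] 0.87 top:[306.8 242.4] 0.78 [0.3706 0.2098 0.0695] err 0.0067
blue scene:[354.2 206.8] 0.52 top:[319.3 237.6] 0.85 [0.3826 0.1719 0.0892] err 0.0064
cat scene:[314.3 263. ] 0.89 top:[267.8 257.3] 0.64 [ 0.3325  0.3361 -0.0025] err 0.0048
tall_bottle scene:[349.7 217.3] 0.90 top:[333.  221.3] 0.50 [0.4465 0.1318 0.0099] err 0.0066
rabbit scene:[214.8 273. ] 0.60 top:[196.6 221.6] 0.67 [ 0.4511  0.5661 -0.0096] err 0.0060
blue_pot scene:[371.6 192. ] 0.76 top:[376.2 188.2] 0.64 [ 0.5472 -0.0182  0.0059] err 0.0124
```

```bash
python3 - <<'E'
import cv2
a=cv2.imread('pics/scene1.png')[140:300,190:410];b=cv2.imread('pics/top1.png')[160:290,190:380]
cv2.imwrite('pics/s.png',cv2.resize(a,None,fx=3.6,fy=3.6,interpolation=cv2.INTER_CUBIC))
cv2.imwrite('pics/t.png',cv2.resize(b,None,fx=4,fy=4,interpolation=cv2.INTER_CUBIC))
E
```

```text
(no output)
```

View pics/s.png

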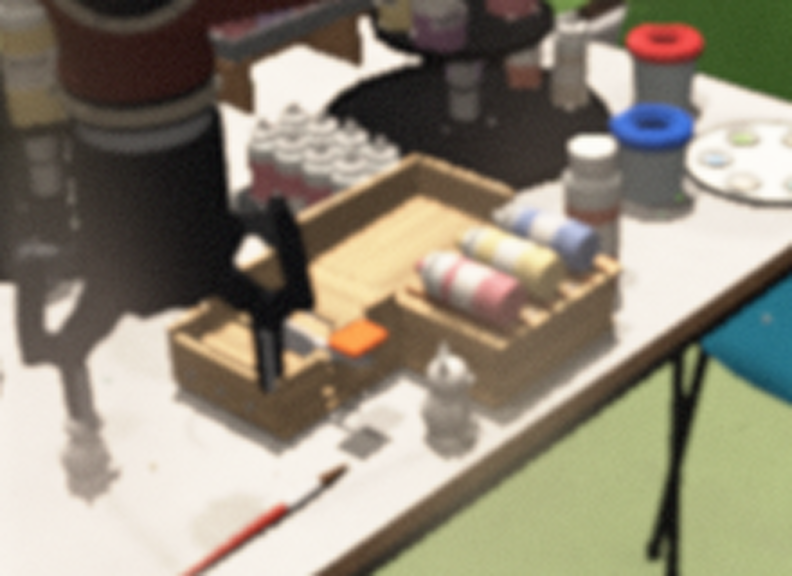

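View pics/t.png

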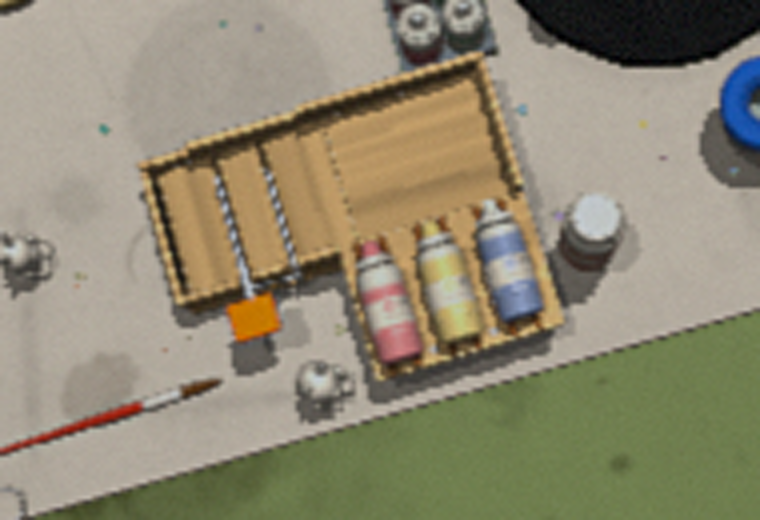

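The top picture shows red, yellow and blue from the key side uphill, at about (287,235), (302,231) and (318,222). The key is at (253,239) and the cat at (270,257). I'll fit the rack pose from its corners next.

```bash
cat > fit.py <<'E'
from h import *
from scipy.optimize import least_squares
P=[(-.108,.010,.059),(-.108,-.140,.059),(-.036,.085,.078)]
U={'top':[(285,254.25),(330.5,241.25),(253.5,239)],'scene':[(327.5,237.2),(361.7,214.4),(289.4,233.9)]}
I={n:cams.get_image(n) for n in U}
for k in range(3): print(P[k],tri(I['top'],U['top'][k],I['scene'],U['scene'][k]))
nets={(.05,.065,.058):'gate_rest',(.05,.114,.052):'outlet_rest',(0,-.062,.059):'lane_edge',(-.054,-.062,.059):'deck',(-.036,.085,.078):'key_pad'}
obs=[(n,P[k],U[n][k],1) for n in U for k in range(3)]
for p,nm in nets.items():
    for n in U:
        r=finder.tip_of(n,nm)
        if r: obs.append((n,p,r[0]['at'],.5))
def W(v,p):
    c,s=np.cos(v[2]),np.sin(v[2]); return np.array([v[0]+c*p[0]-s*p[1],v[1]+s*p[0]+c*p[1],p[2]])
f=lambda v:np.concatenate([w*(proj(I[n],W(v,p))-u) for n,p,u,w in obs])
s=least_squares(f,[.46,.3,-.2],loss='soft_l1')
v=s.x;print(v)
for (n,p,u,w),e in zip(obs,f(v).reshape(-1,2)): print(n,p,np.round(e/w,1))
np.save('rack.npy',v)
c,sn=np.cos(v[2]),np.sin(v[2])
for nm in['red','yellow','blue']:
    for t,z in((nm,.0795),(nm+'_centre',.0795)):
        for n in U:
            r=finder.tip_of(n,t)
            if r:
                q=onz(I[n],r[0]['at'],z)-[v[0],v[1],0]; print(t,n,np.round([c*q[0]+sn*q[1],-sn*q[0]+c*q[1]],4))
for y in(-.014,-.062,-.110,):
    print(y,[W(v,(x,y,.07)).round(4).tolist() for x in(-.125,0.004)])
print('key',W(v,(-.036,.085,.078)))
o=ctrl.get_obs();print(o['t'],rot(o['tool_rot']))
E
python3 fit.py
```

```text
(-0.108, 0.01, 0.059) (array([0.34064008, 0.28209838, 0.05258928]), np.float64(0.005541983776514119))
(-0.108, -0.14, 0.059) (array([0.37784532, 0.14185119, 0.0565663 ]), np.float64(0.004883947559358484))
(-0.036, 0.085, 0.078) (array([0.3850374 , 0.37378586, 0.07349472]), np.float64(2.1711914245078415e-05))
[0.44202327 0.30425279 0.28488509]
top (-0.108, 0.01, 0.059) [-1.3  1. ]
top (-0.108, -0.14, 0.059) [ 0.2 -0.5]
top (-0.036, 0.085, 0.078) [-0.8  0.3]
scene (-0.108, 0.01, 0.059) [ 1.7 -0.9]
scene (-0.108, -0.14, 0.059) [ 1.6 -0.9]
scene (-0.036, 0.085, 0.078) [-0.5 -1. ]
top (0.05, 0.065, 0.058) [1.5 1.2]
scene (0.05, 0.065, 0.058) [1.7 0.2]
top (0.05, 0.114, 0.052) [-1.7 -1. ]
scene (0.05, 0.114, 0.052) [-0.5 -0.4]
top (0, -0.062, 0.059) [-5.9 -0.2]
scene (0, -0.062, 0.059) [-0.4 -1.1]
top (-0.054, -0.062, 0.059) [-2.4 -1.1]
scene (-0.054, -0.062, 0.059) [1.2 2.7]
top (-0.036, 0.085, 0.078) [1.7 0.4]
scene (-0.036, 0.085, 0.078) [-26.1 -26.4]
red top [-0.0983 -0.0145]
red scene [-0.1012 -0.0085]
red_centre top [-0.0545 -0.0187]
red_centre scene [-0.0569 -0.0119]
yellow top [-0.0913 -0.06  ]
yellow scene [-0.1003 -0.0701]
yellow_centre top [-0.0531 -0.0564]
yellow_centre scene [-0.0316 -0.0788]
blue top [-0.0906 -0.1107]
blue_centre top [-0.0593 -0.1138]
blue_centre scene [-0.0524 -0.1179]
-0.014 [[0.326, 0.2557, 0.07], [0.4498, 0.2919, 0.07]]
-0.062 [[0.3395, 0.2096, 0.07], [0.4633, 0.2459, 0.07]]
-0.11 [[0.353, 0.1636, 0.07], [0.4768, 0.1998, 0.07]]
key [0.38358528 0.37570908 0.078     ]
2.9 [[ 1.03455410e-06 -9.69948309e-01  2.43311071e-01]
 [-5.89419262e-05  2.43311070e-01  9.69948308e-01]
 [-9.99999998e-01 -1.53446872e-05 -5.69189032e-05]]
```

```bash
cat > go.py <<'E'
import sys
from h import *
v=np.load('rack.npy');c,s=np.cos(v[2]),np.sin(v[2])
o=ctrl.get_obs();T=rot(o['tool_rot']);p=np.array(o['tool_pos'])
G=np.array([[0,-c,-s],[0,-s,c],[-1,0,0]])
q=p[:2]-v[:2]
print('t',o['t'],'rack',np.round([c*q[0]+s*q[1],-s*q[0]+c*q[1],p[2]],4),'F',np.round(o['contact_force'],1),'op',o['opening'])
print('turn deg',np.round(np.degrees(R.from_matrix(T.T@G).as_rotvec()),1))
for a in sys.argv[1:]:
    x,y,z=map(float,a.split(','))
    print(a,np.round(T.T@(np.array([v[0]+c*x-s*y,v[1]+s*x+c*y,z])-p)*100,2))
E
python3 go.py=1 2>/dev/null; python3 go.py -- -.130,-.014,.16 2>/dev/null || python3 - <<'E'
E
sed -i "s/for a in sys.argv\[1:\]/for a in [k for k in sys.argv[1:] if k!='--']/" go.py; python3 go.py -- -.130,-.014,.15
```

```text
t 2.9 rack [-0.1934  0.3712  0.2483] F [-0.5  0.  -0.4] op 0.08518444708611746
turn deg [-30.4  -0.   -0. ]
t 2.9 rack [-0.1934  0.3712  0.2483] F [-0.5  0.  -0.4] op 0.08518444708611746
turn deg [-30.4  -0.   -0. ]
-.130,-.014,.15 [  9.83 -24.97 -30.02]
```

Request:
{"op": "step_arm", "data": {
  "moves": [
    [[1,-2.5,-3],[-3,0,0],0],
    [[2,-5,-6],[-8,0,0],0],
    [[3,-7.5,-9],[-13,0,0],0],
    [[4,-10,-12],[-18,0,0],0],
    [[5,-12.5,-15],[-23,0,0],0],
    [[6,-15,-18],[-28,0,0],0],
    [[7,-17.5,-21],[-30.4,0,0],0],
    [[8,-20,-24],[-30.4,0,0],0],
    [[9,-22.5,-27],[-30.4,0,0],0],
    [[9.8,-25,-30],[-30.4,0,0],0]
  ]
}}

```text
t: 3.73
tool_pos: [0.3217, 0.2527, 0.1498]
tool_rot: [-1.416, 1.06, 1.416]
contact_force: [0.2, 0.2, -0.7]
opening: -0.0001
```

```bash
python3 go.py -- -.130,-.014,.15 -.130,-.014,.088; python3 - <<'E'
from h import *
for n,(r0,r1,c0,c1) in {'scene':(140,300,190,410),'top':(160,290,190,380)}.items():
    i=cams.get_image(n); print(n,proj(i,ctrl.get_obs()['tool_pos'])); cv2.imwrite(f'pics/{n}2.png',cv2.resize(i['pixels'][r0:r1,c0:c1],None,fx=2.5,fy=2.5))
a=cv2.imread('pics/scene2.png');b=cv2.imread('pics/top2.png')
w=max(a.shape[1],b.shape[1]);p=lambda m:cv2.copyMakeBorder(m,0,0,0,w-m.shape[1],0)
m=np.vstack([p(a),p(b)]);cv2.imwrite('pics/c2.png',cv2.resize(m,None,fx=.8,fy=.8))
E
```

```text
t 3.7333 rack [-0.1299 -0.0157  0.1498] F [ 0.2  0.2 -0.7] op -5.743068557974334e-05
turn deg [0. 0. 0.]
-.130,-.014,.15 [-0.02  0.01  0.17]
-.130,-.014,.088 [6.18 0.01 0.17]
scene [343.23837101 204.38108284]
top [293.26486759 257.50024283]
```

View pics/c2.png

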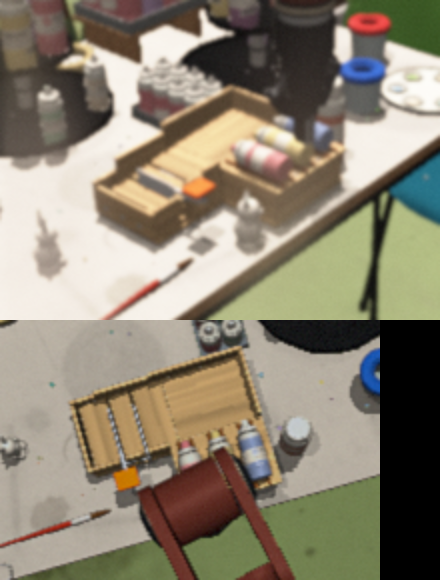

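The closed gripper is above and behind the red base, its tips near (335,205) in the scene view and close to the projected point. Now I'll descend and start the push.

Request:
{"op": "step_arm", "data": {
  "moves": [
    [[2.5,0,0.2],[0,0,0],0],
    [[5,0,0.2],[0,0,0],0],
    [[6.2,0,0.2],[0,0,0],0],
    [[6.2,0,0.2],[0,0,0],0],
    [[6.2,-1,0.2],[0,0,0],0],
    [[6.2,-2,0.2],[0,0,0],0],
    [[6.2,-3,0.2],[0,0,0],0],
    [[6.2,-4,0.2],[0,0,0],0],
    [[6.2,-5,0.2],[0,0,0],0],
    [[6.2,-6,0.2],[0,0,0],0]
  ]
}}

```text
t: 4.67
tool_pos: [0.3808, 0.2693, 0.0882]
tool_rot: [-1.412, 1.066, 1.41]
contact_force: [-0.4, 0.1, 0.3]
opening: -0.0003
```

```bash
python3 go.py -- -.007,-.014,.088; python3 - <<'E'
from h import *
i=cams.get_image('scene'); cv2.imwrite('pics/s3.png',cv2.resize(i['pixels'][160:260,230:390],None,fx=3.5,fy=3.5,interpolation=cv2.INTER_CUBIC))
E
```

```text
t 4.6667 rack [-0.0685 -0.0163  0.0882] F [-0.4  0.1  0.3] op -0.00032042014432918773
turn deg [-0.4 -0.1  0. ]
-.007,-.014,.088 [ 0.02 -6.15  0.28]
```

View pics/s3.png

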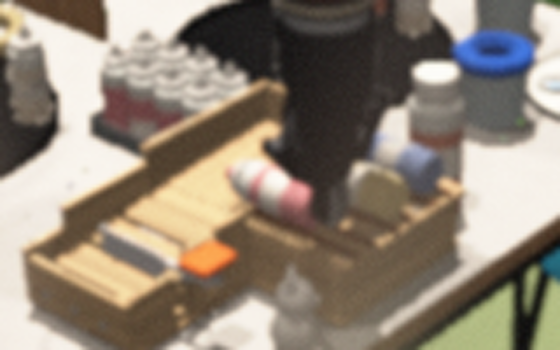

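The finger is just behind the red base (crop 310,205) and pushing it cleanly; yellow and blue haven't moved.

Request:
{"op": "step_arm", "data": {
  "moves": [
    [[0,-1,0.2],[0,0,0],0],
    [[0,-2,0.2],[0,0,0],0],
    [[0,-3,0.2],[0,0,0],0],
    [[0,-3.8,0.2],[0,0,0],0],
    [[0,-4.5,0.2],[0,0,0],0],
    [[0,-5,0.2],[0,0,0],0],
    [[0,-5.4,0.2],[0,0,0],0],
    [[0,-5.8,0.2],[0,0,0],0],
    [[0,-6,0.2],[0,0,0],0],
    [[0,-6.1,0.2],[0,0,0],0]
  ]
}}

```text
t: 5.55
tool_pos: [0.4407, 0.2883, 0.0888]
tool_rot: [-1.412, 1.064, 1.408]
contact_force: [-0.4, 0.1, 0.1]
opening: 0.0001
```

```bash
python3 go.py -- -.007,-.014,.088; python3 - <<'E'
from h import *
i=cams.get_image('scene'); cv2.imwrite('pics/s4.png',cv2.resize(i['pixels'][160:260,230:390],None,fx=3.5,fy=3.5,interpolation=cv2.INTER_CUBIC))
v=np.load('rack.npy');c,s=np.cos(v[2]),np.sin(v[2])
for n in('scene','top'):
  j=cams.get_image(n)
  for nm in('red','red_centre'):
    for r in finder.tip_of(n,nm)[:1]:
        q=onz(j,r['at'],.07)-[v[0],v[1],0];print(n,nm,r['conf'],np.round([c*q[0]+s*q[1],-s*q[0]+c*q[1]],4))
E
```

```text
t 5.55 rack [-0.0057 -0.0149  0.0888] F [-0.4  0.1  0.1] op 0.00014016886355069634
turn deg [-0.4 -0.1  0.1]
-.007,-.014,.088 [0.08 0.13 0.09]
scene red 0.79 [ 0.0083 -0.0092]
scene red_centre 0.81 [ 0.0515 -0.0135]
top red 0.23 [-0.0384  0.0968]
```

View pics/s4.png

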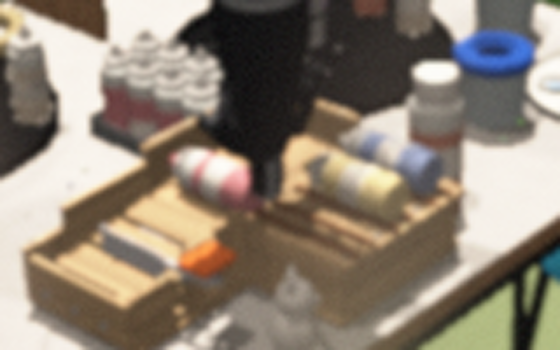

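Red's base is about at the edge (crop 250,195). I'll nudge it a little more, then back off and look.

Request:
{"op": "step_arm", "data": {
  "moves": [
    [[0,-0.1,0],[0,0,0],0],
    [[0,-0.2,0],[0,0,0],0],
    [[0,-0.2,0],[0,0,0],0],
    [[0,0.5,0],[0,0,0],0],
    [[0,1.5,0],[0,0,0],0],
    [[0,2.5,0],[0,0,0],0],
    [[0,3,0],[0,0,0],0],
    [[0,3,0],[0,0,0],0],
    [[0,3,0],[0,0,0],0],
    [[0,3,0],[0,0,0],0]
  ]
}}

```text
t: 6.73
tool_pos: [0.4118, 0.2802, 0.0891]
tool_rot: [-1.413, 1.063, 1.408]
contact_force: [0.3, -0.4, 0.4]
opening: 0.0002
```

```bash
python3 go.py -- -.035,-.014,.175 -.13,-.062,.175; cat > see.py <<'E'
import sys
from h import *
v=np.load('rack.npy');c,s=np.cos(v[2]),np.sin(v[2])
for n in('scene','top'):
  j=cams.get_image(n); cv2.imwrite('pics/last_%s.png'%n,j['pixels'])
  for nm in sys.argv[1:]:
   for t in('',"_centre"):
    for r in finder.tip_of(n,nm+t)[:1]:
        q=onz(j,r['at'],.06)-[v[0],v[1],0];print(n,nm+t,round(r['conf'],2),np.round([c*q[0]+s*q[1],-s*q[0]+c*q[1]],4))
E
python3 see.py red; python3 -c "
import cv2;cv2.imwrite('pics/s5.png',cv2.resize(cv2.imread('pics/last_scene.png')[160:260,230:390],None,fx=3.5,fy=3.5,interpolation=cv2.INTER_CUBIC))"
```

```text
t 6.7333 rack [-0.0358 -0.0146  0.0891] F [ 0.3 -0.4  0.4] op 0.00019418249749399488
turn deg [-0.4 -0.1  0.2]
-.035,-.014,.175 [-8.59 -0.11  0.05]
-.13,-.062,.175 [-8.61  9.36 -4.82]
scene red 0.6 [0.0023 0.0607]
scene red_centre 0.64 [-0.1004 -0.0934]
top red 0.28 [ 0.0014 -0.3273]
top red_centre 0.44 [0.052  0.0651]
```

View pics/s5.png

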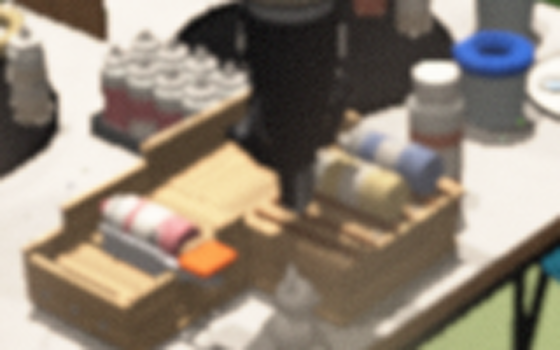

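Red lies at the gate (rack 0.052, 0.065; crop 150,225), so the rack fit holds. Next I'll retreat along red's cradle, shift sideways behind yellow, and push.

Request:
{"op": "step_arm", "data": {
  "moves": [
    [[0,3,0],[0,0,0],0],
    [[0,6,0],[0,0,0],0],
    [[0,9.4,0],[0,0,0],0],
    [[0,9.5,0],[0,0,0],0],
    [[0,9.5,-2.4],[0,0,0],0],
    [[0,9.5,-4.8],[0,0,0],0],
    [[0,9.5,-4.8],[0,0,0],0],
    [[0,8.5,-4.8],[0,0,0],0],
    [[0,7.5,-4.8],[0,0,0],0],
    [[0,6.5,-4.8],[0,0,0],0]
  ]
}}

```text
t: 7.87
tool_pos: [0.3631, 0.2164, 0.0889]
tool_rot: [-1.412, 1.064, 1.408]
contact_force: [-0.7, -0.1, 0.4]
opening: -0.0001
```

```bash
python3 go.py -- -.008,-.062,.088
```

```text
t 7.8667 rack [-0.1004 -0.0621  0.0889] F [-0.7 -0.1  0.4] op -7.067443090353422e-05
turn deg [-0.5 -0.1  0.2]
-.008,-.062,.088 [ 0.11 -9.24  0.08]
```

Request:
{"op": "step_arm", "data": {
  "moves": [
    [[0,-1.1,0],[0,0,0],0],
    [[0,-2.2,0],[0,0,0],0],
    [[0,-3.3,0],[0,0,0],0],
    [[0,-4.4,0],[0,0,0],0],
    [[0,-5.5,0],[0,0,0],0],
    [[0,-6.6,0],[0,0,0],0],
    [[0,-7.5,0],[0,0,0],0],
    [[0,-8.2,0],[0,0,0],0],
    [[0,-8.8,0],[0,0,0],0],
    [[0,-9.1,0],[0,0,0],0]
  ]
}}

```text
t: 8.7
tool_pos: [0.4513, 0.2416, 0.0891]
tool_rot: [-1.412, 1.064, 1.407]
contact_force: [0.4, 0.1, -0.0]
opening: -0.0
```

Request:
{"op": "step_arm", "data": {
  "moves": [
    [[0,0,0],[0,0,0],0],
    [[0,-0.2,0],[0,0,0],0],
    [[0,-0.2,0],[0,0,0],0],
    [[0,0.5,0],[0,0,0],0],
    [[0,1.5,0],[0,0,0],0],
    [[0,2.5,0],[0,0,0],0],
    [[0,3,0],[0,0,0],0],
    [[0,3,0],[0,0,0],0],
    [[0,3,0],[0,0,0],0],
    [[0,3,0],[0,0,0],0]
  ]
}}

```text
t: 9.53
tool_pos: [0.4226, 0.2334, 0.0893]
tool_rot: [-1.412, 1.063, 1.407]
contact_force: [0.8, 1.0, -0.5]
opening: 0.0
```

```bash
python3 go.py -- -.13,-.110,.088; python3 see.py red yellow; python3 -c "
import cv2;cv2.imwrite('pics/s6.png',cv2.resize(cv2.imread('pics/last_scene.png')[160:260,230:390],None,fx=3.5,fy=3.5,interpolation=cv2.INTER_CUBIC))"
```

```text
t 9.5333 rack [-0.0386 -0.0625  0.0893] F [ 0.8  1.  -0.5] op 1.2710735086763703e-05
turn deg [-0.5 -0.1  0.2]
-.13,-.110,.088 [ 0.1   9.11 -4.83]
scene red 0.49 [0.0041 0.0756]
scene red_centre 0.85 [0.0387 0.0601]
scene yellow 0.77 [ 0.0011 -0.0478]
scene yellow_centre 0.74 [ 0.0706 -0.0697]
top red 0.6 [-0.0005  0.0723]
top red_centre 0.79 [0.0537 0.0601]
top yellow_centre 0.47 [ 0.0554 -0.0122]
```

View pics/s6.png

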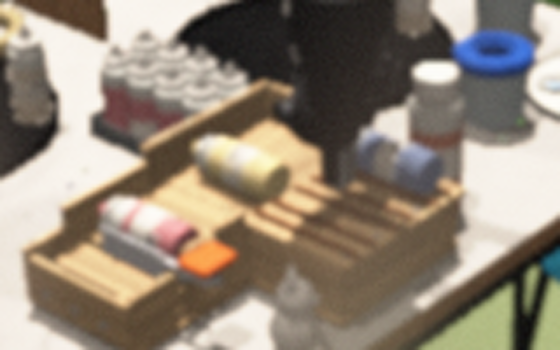

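Yellow has dropped in and is rolling down (crop 240,165; 0.05 s later the top view puts it at y ≈ -0.012). Now I'll set up behind blue and check yellow before the final push.

Request:
{"op": "step_arm", "data": {
  "moves": [
    [[0,3,0],[0,0,0],0],
    [[0,6,0],[0,0,0],0],
    [[0,9.1,0],[0,0,0],0],
    [[0,9.2,0],[0,0,0],0],
    [[0,9.2,-2.4],[0,0,0],0],
    [[0,9.2,-4.8],[0,0,0],0],
    [[0,9.2,-4.8],[0,0,0],0],
    [[0,8.2,-4.8],[0,0,0],0],
    [[0,7.2,-4.8],[0,0,0],0],
    [[0,6.2,-4.8],[0,0,0],0]
  ]
}}

```text
t: 10.87
tool_pos: [0.3767, 0.1706, 0.089]
tool_rot: [-1.411, 1.064, 1.407]
contact_force: [-0.3, -0.8, 0.3]
opening: 0.0002
```

```bash
python3 go.py -- -.008,-.110,.088;python3 see.py red yellow blue
```

```text
t 10.8667 rack [-0.1002 -0.1099  0.089 ] F [-0.3 -0.8  0.3] op 0.0001868154817250966
turn deg [-0.5 -0.   0.2]
-.008,-.110,.088 [ 0.13 -9.22  0.07]
scene red 0.67 [-0.0008  0.0704]
scene red_centre 0.69 [0.0442 0.0692]
scene yellow 0.63 [-0.0003  0.0288]
scene yellow_centre 0.48 [0.0592 0.028 ]
scene blue 0.6 [-0.0709 -0.1282]
scene blue_centre 0.56 [-0.0585 -0.1416]
top red 0.63 [0.0073 0.0662]
top red_centre 0.65 [0.0554 0.0581]
top yellow 0.51 [0.0073 0.025 ]
top yellow_centre 0.85 [0.0464 0.0256]
top blue 0.34 [ 0.0093 -0.3309]
```

Yellow is behind red. Now I'll push blue.

Request:
{"op": "step_arm", "data": {
  "moves": [
    [[0,-1.1,0],[0,0,0],0],
    [[0,-2.2,0],[0,0,0],0],
    [[0,-3.3,0],[0,0,0],0],
    [[0,-4.4,0],[0,0,0],0],
    [[0,-5.5,0],[0,0,0],0],
    [[0,-6.6,0],[0,0,0],0],
    [[0,-7.5,0],[0,0,0],0],
    [[0,-8.2,0],[0,0,0],0],
    [[0,-8.8,0],[0,0,0],0],
    [[0,-9.1,0],[0,0,0],0]
  ]
}}

```text
t: 12.4
tool_pos: [0.464, 0.1953, 0.0892]
tool_rot: [-1.412, 1.064, 1.407]
contact_force: [0.4, 0.1, -0.8]
opening: 0.0001
```

Request:
{"op": "step_arm", "data": {
  "moves": [
    [[0,0,0],[0,0,0],0],
    [[0,-0.2,0],[0,0,0],0],
    [[0,-0.2,0],[0,0,0],0],
    [[0,0.5,0],[0,0,0],0],
    [[0,1.5,0],[0,0,0],0],
    [[0,2.5,0],[0,0,0],0],
    [[0,3,0],[0,0,0],0],
    [[0,3,0],[0,0,0],0],
    [[0,3,0],[0,0,0],0],
    [[0,3,0],[0,0,0],0]
  ]
}}

```text
t: 13.23
tool_pos: [0.4355, 0.1871, 0.0894]
tool_rot: [-1.412, 1.063, 1.407]
contact_force: [0.1, -0.1, 0.3]
opening: -0.0
```

```bash
python3 go.py -- -.038,-.11,.16 -.036,.085,.14; python3 see.py blue; python3 -c "
import cv2;cv2.imwrite('pics/s7.png',cv2.resize(cv2.imread('pics/last_scene.png')[160:260,230:390],None,fx=3.5,fy=3.5,interpolation=cv2.INTER_CUBIC))"
```

```text
t 13.2333 rack [-0.0392 -0.1106  0.0894] F [ 0.1 -0.1  0.3] op -6.073519126283269e-06
turn deg [-0.5 -0.1  0.2]
-.038,-.11,.16 [-7.06 -0.14  0.05]
-.036,.085,.14 [-5.08 -0.17 19.55]
scene blue 0.78 [ 0.0143 -0.0993]
scene blue_centre 0.51 [ 0.0599 -0.1084]
top blue 0.27 [-0.004   0.0714]
top blue_centre 0.6 [ 0.008  -0.3308]
```

View pics/s7.png

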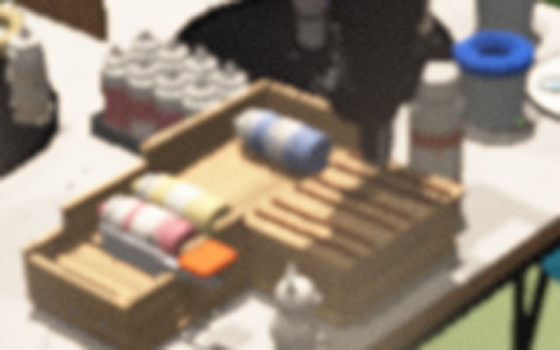

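Blue has cleared the edge and sits in the lane (crop 285,140), with yellow and red queued. I'll rise and move above the key.

Request:
{"op": "step_arm", "data": {
  "moves": [
    [[-2.5,0,0],[0,0,0],0],
    [[-5,0,0],[0,0,0],0],
    [[-5,-0.1,3],[0,0,0],0],
    [[-5,-0.1,6],[0,0,0],0],
    [[-5,-0.1,9],[0,0,0],0],
    [[-5,-0.1,12],[0,0,0],0],
    [[-5,-0.2,15],[0,0,0],0],
    [[-5,-0.2,18],[0,0,0],0],
    [[-5,-0.2,19.5],[0,0,0],0],
    [[-5,-0.2,19.5],[0,0,0],0]
  ]
}}

```text
t: 14.37
tool_pos: [0.383, 0.3777, 0.139]
tool_rot: [-1.414, 1.061, 1.41]
contact_force: [-0.2, 0.4, -1.8]
opening: -0.0
```

```bash
python3 go.py -- -.036,.085,.097 -.036,.085,.071; python3 see.py red yellow blue;  python3 -c "
import cv2;cv2.imwrite('pics/s8.png',cv2.resize(cv2.imread('pics/last_scene.png')[160:260,230:390],None,fx=3.5,fy=3.5,interpolation=cv2.INTER_CUBIC))"
```

```text
t 14.3667 rack [-0.036   0.0871  0.139 ] F [-0.2  0.4 -1.8] op -2.8928778599100698e-05
turn deg [-0.3 -0.   0.2]
-.036,.085,.097 [ 4.2   0.01 -0.21]
-.036,.085,.071 [ 6.8   0.02 -0.21]
scene red 0.77 [0.0032 0.0685]
scene red_centre 0.78 [0.0371 0.0758]
scene yellow 0.77 [-0.0095  0.0378]
scene yellow_centre 0.51 [0.0535 0.0234]
scene blue 0.42 [ 0.0185 -0.0227]
scene blue_centre 0.59 [ 0.0524 -0.0269]
top red_centre 0.5 [0.0496 0.0648]
top yellow 0.74 [0.0095 0.0333]
top yellow_centre 0.72 [0.0578 0.0403]
top blue 0.72 [-0.0455 -0.1669]
top blue_centre 0.88 [0.0561 0.0018]
```

View pics/s8.png

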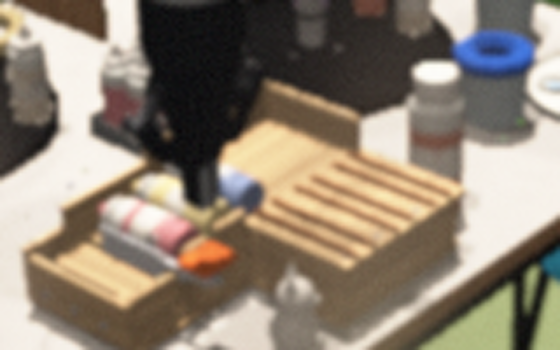

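All three are queued, with blue third (top view y ≈ 0.00). Pressing the key.

Request:
{"op": "step_arm", "data": {
  "moves": [
    [[2,0,-0.2],[0,0,0],0],
    [[3.8,0,-0.2],[0,0,0],0],
    [[3.8,0,-0.2],[0,0,0],0],
    [[4.4,0,-0.2],[0,0,0],0],
    [[5.2,0,-0.2],[0,0,0],0],
    [[6,0,-0.2],[0,0,0],0],
    [[6.5,0,-0.2],[0,0,0],0],
    [[6.8,0,-0.2],[0,0,0],0],
    [[6.8,0,-0.2],[0,0,0],0],
    [[6.8,0,-0.2],[0,0,0],0]
  ]
}}

```text
t: 15.9
tool_pos: [0.3854, 0.3737, 0.0718]
tool_rot: [-1.411, 1.062, 1.406]
contact_force: [-0.0, -0.2, 3.0]
opening: 0.0001
```

```bash
python3 go.py -- -.036,.085,.071; python3 see.py red yellow
```

```text
t 15.9 rack [-0.0348  0.0826  0.0718] F [-0.  -0.2  3. ] op 6.872997084772411e-05
turn deg [-0.5 -0.   0.3]
-.036,.085,.071 [0.07 0.12 0.24]
scene red 0.7 [-0.005   0.1269]
scene red_centre 0.86 [0.051  0.1088]
scene yellow_centre 0.49 [0.0513 0.0245]
top red 0.51 [ 0.0967 -0.4904]
top red_centre 0.65 [0.05   0.1073]
top yellow 0.71 [0.0093 0.0273]
top yellow_centre 0.66 [0.0552 0.0392]
```

Red has rolled out and yellow is held back. I'll hold briefly, then let the key up and retract.

Request:
{"op": "step_arm", "data": {
  "moves": [
    [[0,0,0],[0,0,0],0],
    [[0,0,0],[0,0,0],0],
    [[0,0,0],[0,0,0],0],
    [[-1.2,0,0],[0,0,0],0],
    [[-2.4,0,0],[0,0,0],0],
    [[-4,0,0],[0,0,0],0],
    [[-6.5,0,0],[0,0,0],0],
    [[-9,0,0],[0,0,0],0],
    [[-11,0,0],[0,0,0],0],
    [[-12,0,0],[0,0,0],0]
  ]
}}

```text
t: 17.23
tool_pos: [0.3851, 0.3736, 0.1948]
tool_rot: [-1.412, 1.06, 1.405]
contact_force: [0.0, 0.5, -1.6]
opening: 0.0001
```

Request:
{"op": "step_arm", "data": {
  "moves": [
    [[0,2,0],[0,0,0],0],
    [[0,4,0],[0,0,0],0],
    [[0,4,0],[0,0,0],0],
    [[0,4,0],[0,0,0],0],
    [[0,4,0],[0,0,0],0],
    [[0,4,0],[0,0,0],0],
    [[0,4,0],[0,0,0],0],
    [[0,4,0],[0,0,0],0],
    [[0,4,0],[0,0,0],0],
    [[0,4,0],[0,0,0],0]
  ]
}}

```text
t: 18.07
tool_pos: [0.3468, 0.3627, 0.1944]
tool_rot: [-1.412, 1.06, 1.405]
contact_force: [0.2, -0.3, -0.2]
opening: -0.0001
```

```bash
python3 go.py; python3 see.py red yellow blue; python3 -c "
import cv2;cv2.imwrite('pics/s9.png',cv2.resize(cv2.imread('pics/last_scene.png')[160:260,230:390],None,fx=3.5,fy=3.5,interpolation=cv2.INTER_CUBIC))"
```

```text
t 18.0667 rack [-0.075   0.0829  0.1944] F [ 0.2 -0.3 -0.2] op -0.00011637342103971827
turn deg [-0.5  0.   0.4]
scene red 0.9 [0.0053 0.1154]
scene red_centre 0.7 [0.0396 0.1184]
scene yellow 0.52 [-0.0075  0.0655]
scene yellow_centre 0.49 [0.0534 0.0673]
scene blue 0.58 [0.0008 0.0245]
scene blue_centre 0.72 [0.0522 0.0148]
top red 0.53 [0.0669 0.24  ]
top red_centre 0.54 [0.0492 0.1111]
top yellow 0.69 [0.0066 0.0629]
top blue_centre 0.89 [0.0576 0.0279]
```

View pics/s9.png

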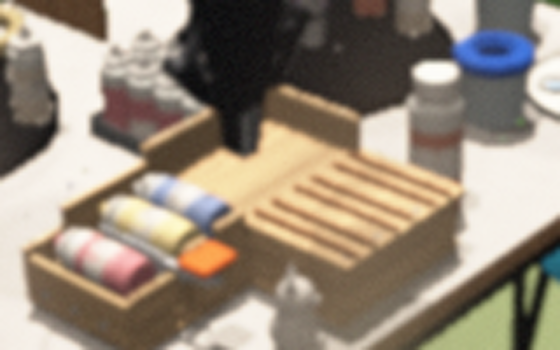

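The picture shows red at the outlet stop (crop 105,258), yellow at the gate (150,220), blue right behind it (180,200), and the key back up (208,257). Handing in.

```bash
python3 -c "
from station import ctrl
print(ctrl.finish_job())"
```

```text
the job is handed in; nothing more can be done
None
```

The paint rack is loaded and the job is handed in; the last robot clock reading was about 18 s of the 51 s allowed. I pushed the red, yellow and blue bottles off their cradles in that order with the closed fingers. I then pressed the orange key down once and let it spring back up.

**Bottles:** the last checks put red at the outlet stop (rack y about 0.111–0.118 m), yellow at the gate (about 0.063–0.067 m) and blue right behind it (about 0.015–0.028 m). All of these are estimates from the trained networks.
- One reading disagreed: the scene view put blue's centre at y 0.015, just outside its range of 0.020–0.040. I took that as error, because it assumed a height of 60 mm. The top view (0.028) and the picture showed blue in place.
- A few low-confidence readings from the top view were clearly wrong, and I ignored them.

**Key and arm:** the key looked fully up again in the last picture, but I had no direct reading of its travel. The arm was clear of everything.

**Other things on the table:** the cat and the large bottle looked unmoved in the last picture. I did not measure the bystanders again at the end.

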